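Fetch the creamer tray from between the flasks in an aircraft galley

ROBOT

A 6-joint arm with a two-finger parallel gripper is mounted at the origin on the work surface. World frame = base frame: x ahead of the robot, y to its left, z up, the work surface at z = 0. Lengths are in mm, angles in rad, forces in N, time in s.
With the tool pointing down it reaches from about 275 to 775 mm from the base axis. Payload 14.6 kg.
Tool frame: the origin (TCP) lies on the centre line of the jaws, within the pads' length; the fingertips stand 14 mm ahead of it and the grasp point (between the pads) lies 5 mm behind it; z points along the fingers, y is the line along which they close (so a half turn about z gives the same grasp; the last joint's range is limited). The gripper opens to 85 mm and grips with 20 to 120 N. Pads are 22 mm wide; open, the fingers measure 114 mm over their backs; the gripper's body (76 mm by 85 mm) begins 54 mm behind the grasp point. The pads swing forward as they close: fully open they stand 13 mm farther back than shut.
Start: joints at [-1.277, 0.263, -0.048, 1.259, 0, 1.415], TCP at [227.784, -473.015, 245.278] pointing down, gripper open.
Joint ranges: [-2.65, 2.65], [-0.89, 1.7], [-1.18, 1.37], [-2.13, 2.11], [-1.35, 1.29], [-3.14, 3.14]. Speed limits (rad/s): [1.89, 1.89, 2.57, 2.79, 3.14, 3.14].

INTERFACE

Orientations are given as a rotation vector (axis times angle).
In Python, from rig import telemetry, viewer, ticket gives the robot as it stands.
- The arm moves only by the tool arm_command, never from a script. Its argument "increments" is one flat list of numbers, 7 for each row, row after row: the turn, a rotation vector about the tool's x, y, z in degrees, then the shift along the tool's x, y, z in m, then the opening, from 0 (shut) to 1 (fully open). In form: [wx, wy, wz, tx, ty, tz, fingers, wx, wy, wz, tx, ty, tz, fingers, ...]. A call has 1 to 12 rows; each row shifts and turns the commanded pose from where the row before left it, along the tool's axes as they then stand; what a row does not reach is not made up. A row lasts 1/8 s, in which the tool goes at most 62.5 mm and 10.7 degrees, less where a joint would pass 70% of its speed; a pose out of reach is approached as far as the arm can. A call with a gripper value outside its range is refused whole. The fingers move at their own pace and stop on an object; "force" is the grip in N (left out, the last holds). Time passes only in rows, so rows that do not move let the fingers close. It gives the time, the measured TCP pose, the force, the opening and the grip force at its end, in the units of the state.
- telemetry.get_state(): the state, without advancing time (a new reading comes with each control period).
- viewer.camera(name): name is "scene" or "top" or "wrist"; returns the picture (384x512x3 uint8, blue, green, red); there is no depth.
- viewer.camera_model(name): a dict with "fovy" (degrees; the focal length in pixels is half the picture's height over the tangent of half this angle, whatever the lens; pixels are square), "cx", "cy" (the principal point, pixels), "k1" (the pictures are not rectified: a ray, as slopes to the right and down, at radius r is drawn at 1 + k1 r^2 times it, then the intrinsics apply), "extrinsics" (4x4, takes a point from camera to world coordinates). Camera axes: x right, y up, looking along -z (the intrinsics and any distortion apply to the point x, -y, -z); pixel columns grow to the right and rows downward; lengths in mm; the calibration is good to about 2 mm. A picture is of the moment at which its call begins: read the wrist's pose just before it. camera_model takes no time and is no camera call; for the wrist camera it gives the pose at the moment of the call.
- ticket.job_done(): hands the job in; it is judged then, once.
The state is a dict: "time": time; "q": joint angles; "joint_velocities": joint speeds; "effort": joint torques, N m; "tool_pos": TCP position; "orientation": TCP orientation; "wrist_force": force on the tool from outside, world axes, zero at the start; "moment": the same for the moment, N m; "gripper_width": finger opening in mm; "gripper_force": force on a finger pad.
Only numpy, scipy, OpenCV 4.12 (cv2) and the standard library are available. Lean on these libraries where they do the work, as an engineer would, in place of code of your own. Each camera call takes 0.05 s, during which the arm holds its last target. There are 200 camera calls.

TASK

The blue creamer tray is boxed in by the brown and green flasks: move both flasks upright onto the yellow mat first, then lift the blue tray out and stack it on the blue base tray so that its four corner pins drop fully into the sockets. Leave it there and put each flask back, standing, on the middle of the mat of its own colour in the bay. Never tip the flasks or the tray, and leave the bottle and the bowl where they are.

Things in the scene. Friction and masses are not known exactly. Their poses are not given: they have to be found in the camera images.
- flask_brown: Round steel vacuum flask with a brown band and a brown cap, loose, about 0.3 to 0.65 kg: body 80 mm across and 100 mm high, a sloping shoulder up to 116 mm, then a plain upright cap 40 mm across and 34 mm high (116 to 150 mm above the underside), to be gripped by. Origin: centre of the underside. z is up; round, so its yaw means nothing.
- flask_green: Round steel vacuum flask with a green band and a green cap, loose, about 0.3 to 0.65 kg: body 80 mm across and 100 mm high, a sloping shoulder up to 116 mm, then a plain upright cap 40 mm across and 34 mm high (116 to 150 mm above the underside), to be gripped by. Origin: centre of the underside. z is up; round, so its yaw means nothing.
- slot_brown: Flat brown mat, 132 x 84 mm (its x, y), 3 mm thick, fixed in one end of an aluminium bay with rails 18 mm high, just beyond the mat. The brown flask starts on it; the mat's edges show around the flask. Origin: centre of the underside, 4 mm above the counter. Its y runs along the bay; the other mat lies 164 mm away, the blue tray between them.
- slot_green: Flat green mat, 132 x 84 mm (its x, y), 3 mm thick, fixed in one end of an aluminium bay with rails 18 mm high, just beyond the mat. The green flask starts on it; the mat's edges show around the flask. Origin: centre of the underside, 4 mm above the counter. Its y runs along the bay; the other mat lies 164 mm away, the blue tray between them.
- tray: Loose navy tray, 120 x 72 mm (its x, y), 0.25 kg, with 4 fixed white cups. Origin: its middle, at the pin tips; starts 4 mm above the counter in mid-bay. 4 tapered pins below, 8 mm across, 10 long, at x +-48, y +-24. Above the tips: deck 10 to 15 mm, rim 25, cups 33; grip bar along x, 70 long, 10 wide (y), 12 high, its centre 60 mm up, posts at x +-32. Half a turn about z makes no difference.
- base_blue: Navy-blue fixed base tray, a block 120 x 72 x 24 mm (its x, y, z) with four round sockets 14 mm across, 12 mm deep, in its top at x +-48, y +-24 mm. Origin: centre of the underside, on the counter. The tray's x goes along this x, either way round; fully home, its deck lies flat on the block, its origin 14 mm above this one (24 mm if the pins stand on top).
- base_white: White fixed base tray, a block 120 x 72 x 24 mm (its x, y, z) with four round sockets 14 mm across, 12 mm deep, in its top at x +-48, y +-24 mm. Origin: centre of the underside, on the counter. The same shape as the blue one; nothing goes on it.
- park_mat: Flat yellow parking mat, 110 x 210 mm (its x, y), 4 mm thick, fixed on the counter; room for both flasks side by side along its y. Origin: centre of the underside, on the counter.
- bottle: Bystander: upright green glass bottle with a paper label and white cap, 64 mm across, 190 mm high, loose. Origin: centre of the underside.
- bowl: Bystander: white bowl, 100 mm across, 50 mm high, loose. Origin: centre of the underside.
Mind the look-alikes: they are no part of the job. What is shaped like the flask_green but orange, pink or red is not meant.

How it is judged (in metres and radians):
On the way, in this order (a step that is already met when the one before it is completed fails the run):
1. both flasks stand released on the yellow mat (x of flask_brown in the frame of park_mat between -0.055 and 0.055 m and y of flask_brown in the frame of park_mat between -0.105 and 0.105 m and z of flask_brown in the frame of park_mat between 0 and 0.01 m and angle between each of flask_brown, flask_green's own z axis and vertical below 0.08 rad and x of flask_green in the frame of park_mat between -0.055 and 0.055 m and y of flask_green in the frame of park_mat between -0.105 and 0.105 m and z of flask_green in the frame of park_mat between 0 and 0.01 m and linear speed of each of flask_brown, flask_green below 0.02 m/s and contact force between the fingers and flask_brown below 0.3 N and contact force between the fingers and flask_green below 0.3 N), for 0.2 s.
2. the blue tray is stacked home on the blue base and released, while both flasks still stand on the yellow mat (horizontal distance between tray and base_blue below 0.006 m and angle between the x axis of tray and the x axis of base_blue, either way round below 0.1 rad and z of tray in the frame of base_blue between 0.01 and 0.0175 m and angle between tray's own z axis and vertical below 0.05 rad and x of flask_brown in the frame of park_mat between -0.055 and 0.055 m and y of flask_brown in the frame of park_mat between -0.105 and 0.105 m and z of flask_brown in the frame of park_mat between 0 and 0.01 m and angle between each of flask_brown, flask_green's own z axis and vertical below 0.08 rad and x of flask_green in the frame of park_mat between -0.055 and 0.055 m and y of flask_green in the frame of park_mat between -0.105 and 0.105 m and z of flask_green in the frame of park_mat between 0 and 0.01 m and linear speed of tray below 0.02 m/s and contact force between the fingers and tray below 0.3 N), for 0.2 s.
At the end, for the whole second after the job is handed in: The blue tray is on the blue base, pins in the sockets (within 6 mm and 0.1 rad, its origin 10 to 17.5 mm above the base's); each flask stands upright within 15 mm of the centre of its own-colour mat; all released, at rest; bottle and bowl within 30 mm of their start (horizontal distance between tray and base_blue below 0.006 m and angle between the x axis of tray and the x axis of base_blue, either way round below 0.1 rad and z of tray in the frame of base_blue between 0.01 and 0.0175 m and angle between tray's own z axis and vertical below 0.05 rad and horizontal distance between flask_brown and slot_brown below 0.015 m and z of flask_brown in the frame of slot_brown between 0 and 0.008 m and angle between each of flask_brown, flask_green's own z axis and vertical below 0.08 rad and horizontal distance between flask_green and slot_green below 0.015 m and z of flask_green in the frame of slot_green between 0 and 0.008 m and linear speed of each of flask_brown, flask_green, tray below 0.02 m/s and contact force between the fingers and flask_brown below 0.3 N and contact force between the fingers and flask_green below 0.3 N and contact force between the fingers and tray below 0.3 N and distance of each of bottle, bowl from where it was at the start of the episode below 0.03 m); the robot touches nothing.
It fails at once if the flask brown is tipped (more than 0.6 rad) (angle between flask_brown's own z axis and vertical above 0.6 rad).
It fails at once if the flask green is tipped (more than 0.6 rad) (angle between flask_green's own z axis and vertical above 0.6 rad).
It fails at once if the tray is tipped (more than 0.6 rad) (angle between tray's own z axis and vertical above 0.6 rad).
It fails at once if the bottle is displaced by more than 30 mm (distance of bottle from where it was at the start of the episode above 0.03 m).
It fails at once if the bowl is displaced by more than 30 mm (distance of bowl from where it was at the start of the episode above 0.03 m).
It also fails if it takes over 128 s, if anything falls off the work surface, if the arm or the gripper's body presses on something with over 40 N, if the wrist force passes 120 N, or if a joint passes its speed limit or range.

## Working session

There is one attempt and no reset: what is moved stays moved. The work goes in short steps, Python scripts to look and compute and a tool call to move; the robot and the scene stay as the last step left them, time stands still between calls to the robot, and variables do not carry over. Pictures are saved under pics/ and viewed, at most 14 in all, crops included, and the job is handed in when it is done.

Besides the shell and the picture viewer there is one more tool, called after "Call:" as a command line: name --argument value ..., lists and objects as JSON in quotes. arm_command: Moves the arm, as the interface text tells. Its arguments: {"type":"object","properties":{"increments":{"type":"array"},"force":{"type":"number"}},"required":["increments"]}

```bash
mkdir -p pics; ls; python3 - <<'E'
from rig import telemetry, viewer
import cv2
for n in ("top","scene"):
    im=viewer.camera(n); cv2.imwrite(f"pics/{n}0.png",im)
    print(n,viewer.camera_model(n))
print(viewer.camera_model("wrist"))
print(telemetry.get_state())
E
```

```text
pics
top {'fovy': 55.16534907120988, 'cx': 259.37794102727094, 'cy': 199.19161504378422, 'k1': -0.008740411191514275, 'extrinsics': array([[-1.21460563e-02,  9.87604398e-01, -1.56492896e-01,
         5.25285629e+02],
       [-9.99925924e-01, -1.18731230e-02,  2.67876757e-03,
        -2.21730789e+01],
       [ 7.87503237e-04,  1.56513840e-01,  9.87675452e-01,
         8.32983794e+02],
       [ 0.00000000e+00,  0.00000000e+00,  0.00000000e+00,
         1.00000000e+00]])}
scene {'fovy': 56.653170031869635, 'cx': 252.1963235245217, 'cy': 188.69239168952762, 'k1': -0.0378338536239553, 'extrinsics': array([[-8.72775866e-01, -3.48341385e-01,  3.41936497e-01,
         9.52041301e+02],
       [ 4.88098691e-01, -6.16091930e-01,  6.18215497e-01,
         5.37470504e+02],
       [-4.68572644e-03,  7.06462323e-01,  7.07735142e-01,
         6.86968973e+02],
       [ 0.00000000e+00,  0.00000000e+00,  0.00000000e+00,
         1.00000000e+00]])}
{'fovy': 68.60250608307646, 'cx': 256.98991231911367, 'cy': 191.80222909897645, 'k1': -0.0468919650064312, 'extrinsics': array([[ 4.33507961e-01,  8.54466735
[... 328 characters left out ...]
ay([-1.27723756e+00,  2.63453678e-01, -4.88989807e-02,  1.25938947e+00,
       -1.46439407e-06,  1.41549304e+00]), 'joint_velocities': array([-2.38574419e-04,  4.16445868e-04, -3.24646043e-05,  5.35842192e-04,
       -6.15603184e-04,  3.36098284e-04]), 'effort': array([ 2.81974819e-03, -6.38578892e+01,  3.85062039e+01,  9.98706470e-03,
       -1.05570746e-04,  5.89090206e-06]), 'tool_pos': array([ 227.74067618, -472.76090261,  244.87491432]), 'orientation': array([-3.06188452e+00, -6.98956810e-01,  1.04882019e-04]), 'wrist_force': array([ 0.55624329,  0.99449622, -0.78896682]), 'moment': array([-0.00083287,  0.01064885,  0.04747105]), 'gripper_force': 0.0, 'gripper_width': 85.35680184040119}
```

View pics/top0.png

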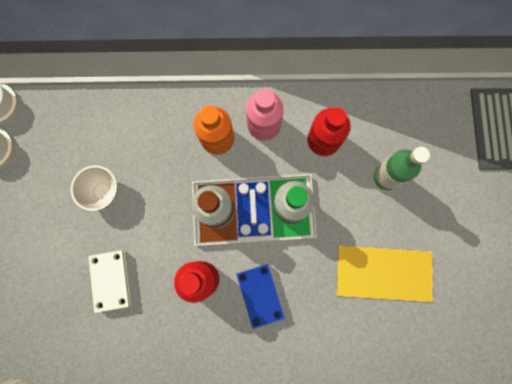

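View pics/scene0.png

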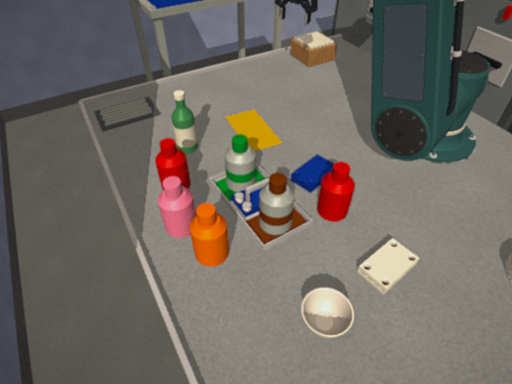

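The top view shows the brown cap at (208,201), the green cap at (297,196) and the tray bar at (253,206). It also shows the blue base at (261,296) and the yellow mat at (385,273). The scene view agrees, and the look-alikes are orange, pink and red.

```bash
cat > h.py <<'E'
import numpy as np, cv2
from rig import telemetry, viewer
def ray(m,px):
    f=192/np.tan(np.radians(m["fovy"])/2)
    K=np.array([[f,0,m["cx"]],[0,f,m["cy"]],[0,0,1]])
    u=cv2.undistortPoints(np.array(px,float).reshape(-1,1,2),K,np.array([m["k1"],0,0,0,0.]))[:,0]
    E=m["extrinsics"]; d=np.c_[u[:,0],-u[:,1],-np.ones(len(u))]@E[:3,:3].T
    return E[:3,3],d
def plane(m,px,z):
    o,d=ray(m,px); return o+d*((z-o[2])/d[:,2])[:,None]
def proj(m,P):
    f=192/np.tan(np.radians(m["fovy"])/2); E=m["extrinsics"]
    c=(np.atleast_2d(P)-E[:3,3])@E[:3,:3]; s=np.c_[c[:,0]/-c[:,2],-c[:,1]/-c[:,2]]
    s*=1+m["k1"]*(s**2).sum(1)[:,None]; return s*f+[m["cx"],m["cy"]]
def cross(m1,p1,m2,p2):
    o1,d1=ray(m1,p1);o2,d2=ray(m2,p2);d1=d1[0];d2=d2[0]
    t=np.linalg.lstsq(np.c_[d1,-d2],o2-o1,rcond=None)[0]
    a=o1+t[0]*d1;b=o2+t[1]*d2; return (a+b)/2,np.linalg.norm(a-b)
def blobs(im,lo,hi,amin=40,roi=None):
    """HSV mask blobs: list of (area,centroid,contour)"""
    k=cv2.inRange(cv2.cvtColor(im,cv2.COLOR_BGR2HSV),np.array(lo),np.array(hi))
    if roi is not None:
        z=np.zeros_like(k); x0,y0,x1,y1=roi; z[y0:y1,x0:x1]=k[y0:y1,x0:x1]; k=z
    n,l,s,c=cv2.connectedComponentsWithStats(k)
    out=[(s[i,4],c[i],cv2.findContours((l==i).astype(np.uint8),cv2.RETR_EXTERNAL,cv2.CHAIN_APPROX_NONE)[0][0]) for i in range(1,n) if s[i,4]>=amin]
    return sorted(out,key=lambda a:-a[0])
def rect(m,cnt,z):
    """min-area rectangle of a contour cast on plane z: centre, sides, long-axis yaw deg"""
    P=plane(m,cnt.reshape(-1,2),z)[:,:2].astype(np.float32)
    (c,(w,h),a)=cv2.minAreaRect(P)
    if w<h: w,h,a=h,w,a+90
    return np.round(c,1),round(w,1),round(h,1),round((a+90)%180-90,1)
E
python3 - <<'E'
from h import *
m=viewer.camera_model("top"); im=cv2.imread("pics/top0.png")
ye=blobs(im,(20,120,120),(32,255,255)); print("yellow",[ (a,rect(m,c,4)) for a,_,c in ye[:2]])
bl=blobs(im,(105,120,60),(130,255,255)); print("blue",[(a,np.round(p),rect(m,c,24)) for a,p,c in bl[:5]])
w=blobs(im,(0,0,190),(180,90,255),roi=(235,178,272,240)); print("white",[(a,np.round(p),rect(m,c,70)) for a,p,c in w])
g=blobs(im,(50,120,40),(85,255,255),roi=(265,170,320,245)); print("green",[(a,np.round(p),rect(m,c,157)) for a,p,c in g])
b=blobs(im,(0,120,20),(15,255,200),roi=(190,170,240,245)); print("brown",[(a,np.round(p),rect(m,c,157)) for a,p,c in b])
big=cv2.resize(im[165:340,180:330],None,fx=4,fy=3.4,interpolation=cv2.INTER_CUBIC)
big=cv2.resize(im[165:335,180:330],None,fx=3.5,fy=3.5,interpolation=cv2.INTER_CUBIC)
cv2.imwrite("pics/crop0.png",big)
E
```

```text
yellow [(np.int32(4788), (array([ 487.1, -300.1]), 210.5, 110.2, 85.5))]
blue [(np.int32(1784), array([260., 296.]), (array([444.3, -23.1]), 118.6, 70.5, 16.4)), (np.int32(927), array([253., 211.]), (array([632.7,  -9.9]), 117.3, 69.6, 2.4)), (np.int32(42), array([252., 185.]), (array([684.8,  -7.1]), 20.2, 11.4, 89.3))]
white [(np.int32(142), array([253., 206.]), (array([632.2, -10.1]), 68.1, 9.2, 2.4)), (np.int32(66), array([243., 188.]), (array([670.5,  10.1]), 17.2, 16.9, -0.4)), (np.int32(64), array([260., 187.]), (array([672.3, -25.9]), 17.2, 16.9, -0.7))]
green [(np.int32(698), array([287., 218.]), (array([616.8, -79.5]), 104.9, 65.5, 3.4)), (np.int32(335), array([296., 197.]), (array([635.8, -93.3]), 37.9, 35.5, -1.4))]
brown [(np.int32(765), array([221., 223.]), (array([609.4,  54.2]), 105.3, 66.1, 2.8)), (np.int32(338), array([208., 201.]), (array([629.3,  71.6]), 38.8, 35.4, 45.1))]
```

View pics/crop0.png

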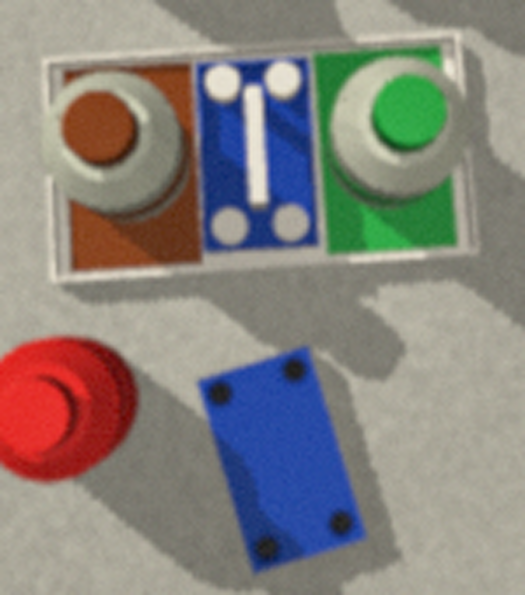

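The crop shows the bay, the tray bar and the base sockets clearly, and the measured sizes match the given ones. Next I turn the tool to a neutral yaw and move towards the green flask.

Call:
arm_command --increments '[0,0,-10.5,0,0,0,1,0,0,-10.5,0,0,0,1,0,0,-10.5,0,0,0,1,0,0,-10.5,0,0,0,1,0,0,-10.5,0,0,0,1,0,0,-10.5,0,0,0,1,0,0,-10.5,0,0,0,1,0,0,-10.5,0,0,0,1,0,0,-10.5,0,0,0,1,0,0,-10.5,0,0,0,1,0,0,-10.5,0,0,0,1,0,0,-10.5,0,0,0,1]' --force 40

```text
time: 1.6
tool_pos: [227.7, -472.9, 245.0]
orientation: [-0.758, -3.048, -0.001]
wrist_force: [-0.5, -0.5, -0.2]
gripper_width: 85.3
gripper_force: 0.0
```

Call:
arm_command --increments '[0,0,-9.4,0,0,0,1,0,0,-9.4,0,0,0,1,0,0,-9.4,0,0,0,1,0,0,0,-0.034,0.032,0,1,0,0,0,-0.034,0.032,0,1,0,0,0,-0.034,0.032,0,1,0,0,0,-0.034,0.032,0,1,0,0,0,-0.034,0.032,0,1,0,0,0,-0.034,0.032,0,1,0,0,0,-0.034,0.032,0,1,0,0,0,-0.034,0.032,0,1,0,0,0,0,0,0,1]'

```text
time: 3.1
tool_pos: [501.6, -215.4, 244.7]
orientation: [0.003, -3.141, -0.001]
wrist_force: [-0.7, 0.1, -0.5]
gripper_width: 85.3
gripper_force: 0.0
```

```bash
cat >> h.py <<'E'
from scipy.spatial.transform import Rotation as R
def st():
    s=telemetry.get_state(); M=R.from_rotvec(s["orientation"]).as_matrix()
    print("t",round(s["time"],2),"tcp",s["tool_pos"].round(1),"yaw",round(np.degrees(np.arctan2(M[1,0],M[0,0])),2),"tilt",round(np.degrees(np.arccos(-M[2,2])),2),"w",round(s["gripper_width"],1),"gf",round(s["gripper_force"],1),"F",s["wrist_force"].round(1),"q",s["q"].round(2))
    return s,M
def go(x,y,z):
    s,M=st(); d=M.T@(np.array([x,y,z])-s["tool_pos"]); print("tool shift mm",d.round(1))
E
python3 - <<'E'
from h import *
m=viewer.camera_model("top"); im=cv2.imread("pics/top0.png")
go(636,-93,245)
h=[b for b in blobs(im,(0,0,0),(180,255,50),amin=8,roi=(235,260,290,332))]
for a,p,c in h: print(a,p.round(1),plane(m,p,24).round(1))
w=viewer.camera_model("wrist"); iw=viewer.camera("wrist"); cv2.imwrite("pics/w1.png",iw)
E
```

```text
t 3.1 tcp [ 501.6 -215.4  244.7] yaw -179.89 tilt 0.05 w 85.3 gf 0.0 F [-0.7  0.1 -0.5] q [-0.56  0.3   0.    1.27  0.   -0.56]
tool shift mm [-134.6  122.2   -0.2]
17 [255.6 320.9] [[392.5 -13.2  24. ]]
14 [263.5 270.3] [[497.7 -31.4  24. ]]
14 [242.5 276.7] [[484.6  14.1  24. ]]
12 [277.  314.2] [[405.6 -58.8  24. ]]
```

View pics/w1.png

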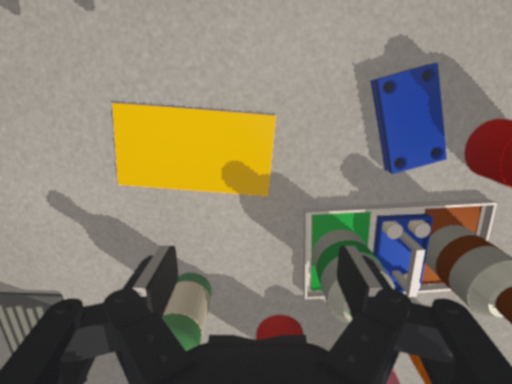

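The wrist view shows the mat, the base with its four holes, and the bay. This agrees with the top view. I go over the green cap and down.

Call:
arm_command --increments '[0,0,0,-0.0337,0.0306,0,1,0,0,0,-0.0337,0.0306,0,1,0,0,0,-0.0337,0.0306,0,1,0,0,0,-0.0337,0.0306,0,1,0,0,0,0,0,0,1,0,0,0,0,0,0.02,1,0,0,0,0,0,0.02,1,0,0,0,0,0,0.02,1,0,0,0,0,0,0.02,1,0,0,0,0,0,0.015,1,0,0,0,0,0,0.007,1,0,0,0,0,0,0,1]'

```text
time: 4.65
tool_pos: [634.9, -95.6, 143.2]
orientation: [-0.003, -3.141, -0.0]
wrist_force: [0.3, 0.9, -0.1]
gripper_width: 85.6
gripper_force: 0.0
```

```bash
python3 - <<'E'
from h import *
go(636,-93,142)
t=viewer.camera_model("top"); cv2.imwrite("pics/t2.png",viewer.camera("top")); s=viewer.camera_model("scene"); im=viewer.camera("scene"); cv2.imwrite("pics/s2.png",cv2.resize(im[120:270,120:380],None,fx=3,fy=3))
# green cap cross-check in first scene image: top of cap
im0=cv2.imread("pics/scene0.png")
print("proj cap top",proj(s,[636,-93,157]),proj(s,[629.3,71.6,157]),proj(s,[487,-300,4]))
for a,p,c in blobs(im0,(50,120,40),(85,255,255),roi=(225,130,262,156)): print(a,p,cv2.boundingRect(c))
for a,p,c in blobs(im0,(20,120,120),(32,255,255)): print(a,p)
E
```

```text
t 4.65 tcp [634.9 -95.6 143.2] yaw 179.89 tilt 0.02 w 85.6 gf 0.0 F [ 0.3  0.9 -0.1] q [-0.28  0.51  0.06  1.12 -0.   -0.27]
tool shift mm [-1.1  2.6  1.2]
proj cap top [[240.20324733 138.08882739]] [[278.33525763 177.16371177]] [[252.29102334 128.74520233]]
233 [239.21030043 143.30472103] (232, 135, 15, 18)
1223 [253.44971382 129.37612428]
```

View pics/s2.png

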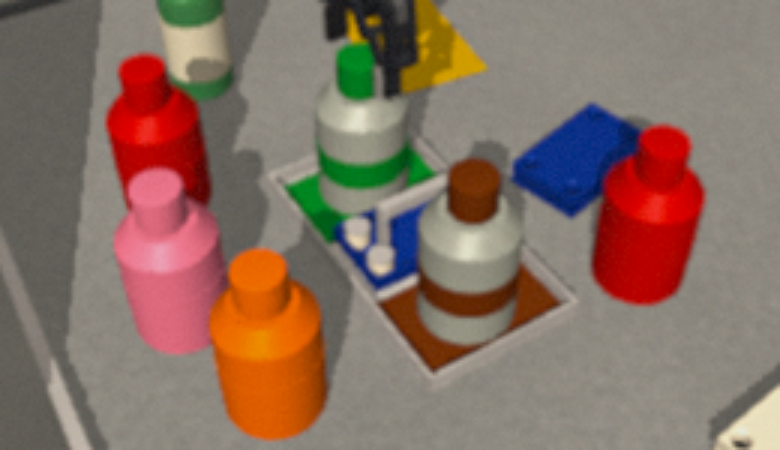

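The fingers straddle the green cap, with the cap at crop (355,70). I centre and grip.

Call:
arm_command --increments '[0,0,0,-0.001,0.0026,0.0015,1,0,0,0,0,0,0,0,0,0,0,0,0,0,0,0,0,0,0,0,0,0,0,0,0,0,0,0,0,0,0,0,0,0,0,0,0,0,0,0,0,0,0]' --force 50

```text
time: 5.62
tool_pos: [636.3, -92.8, 142.1]
orientation: [0.003, 3.141, -0.001]
wrist_force: [-0.5, -2.9, 4.9]
gripper_width: 38.7
gripper_force: 50.3
```

Call:
arm_command --increments '[0,0,0,0,0,-0.003,0,0,0,0,0,0,-0.008,0,0,0,0,0,0,-0.015,0,0,0,0,0,0,-0.02,0,0,0,0,0,0,-0.02,0,0,0,0,0,0,-0.02,0,0,0,0,0,0,-0.01,0,0,0,0,0,0,0,0]'

```text
time: 6.62
tool_pos: [636.4, -92.7, 238.4]
orientation: [0.002, 3.141, -0.0]
wrist_force: [-0.0, -0.1, -3.9]
gripper_width: 38.7
gripper_force: 50.8
```

```bash
python3 - <<'E'
from h import *
go(483,-352,142+96)
m=viewer.camera_model("top"); im=viewer.camera("top"); cv2.imwrite("pics/t3.png",im)
for a,p,c in blobs(im,(50,120,40),(85,255,255),roi=(265,170,322,245)): print(a,p,rect(m,c,7))
E
```

```text
t 6.62 tcp [636.4 -92.7 238.4] yaw 179.91 tilt 0.06 w 38.7 gf 50.8 F [-0.  -0.1 -3.9] q [-0.27  0.47  0.26  1.36  0.   -0.27]
tool shift mm [ 153.  -259.6    0.3]
```

Call:
arm_command --increments '[0,0,0,0.006,-0.01,0,0,0,0,0,0.012,-0.021,0,0,0,0,0,0.0185,-0.031,0,0,0,0,0,0.02,-0.034,0,0,0,0,0,0.02,-0.034,0,0,0,0,0,0.02,-0.034,0,0,0,0,0,0.02,-0.034,0,0,0,0,0,0.0185,-0.031,0,0,0,0,0,0.012,-0.021,0,0,0,0,0,0.006,-0.01,0,0,0,0,0,0,0,0,0]'

```text
time: 8.05
tool_pos: [482.3, -352.6, 237.5]
orientation: [-0.004, -3.141, -0.001]
wrist_force: [-1.2, 0.8, -4.8]
gripper_width: 38.6
gripper_force: 51.1
```

Call:
arm_command --increments '[0,0,0,0,0,0.01,0,0,0,0,0,0,0.02,0,0,0,0,0,0,0.02,0,0,0,0,0,0,0.02,0,0,0,0,0,0,0.013,0,0,0,0,0,0,0.007,0,0,0,0,0,0,0.004,0,0,0,0,0,0,0,0]'

```text
time: 9.05
tool_pos: [482.9, -352.4, 143.9]
orientation: [0.002, 3.141, -0.0]
wrist_force: [-0.1, -0.4, -3.7]
gripper_width: 38.5
gripper_force: 51.1
```

```bash
python3 - <<'E'
from h import *
go(483,-352,139.2)
m=viewer.camera_model("top"); im=viewer.camera("top"); cv2.imwrite("pics/t4.png",im)
for a,p,c in blobs(im,(50,120,40),(85,255,255),roi=(265,170,322,245)): print(a,p,rect(m,c,7))
E
```

```text
t 9.05 tcp [ 482.9 -352.4  143.9] yaw 179.92 tilt 0.02 w 38.5 gf 51.1 F [-0.1 -0.4 -3.7] q [-0.77  0.43 -0.07  1.07 -0.   -0.77]
tool shift mm [-0.1  0.4  4.7]
1995 [289.57694236 207.53082707] (array([637.2, -92.5]), 128.1, 80.9, 3.2)
```

The green slot measures (637.2, -92.5). I lower the flask and release it.

Call:
arm_command --increments '[0,0,0,0,0,0.002,0,0,0,0,0,0,0.002,0,0,0,0,0,0,0.0007,0,0,0,0,0,0,0,0,0,0,0,0,0,0,1,0,0,0,0,0,0,1,0,0,0,0,0,0,1,0,0,0,0,0,0,1,0,0,0,0,0,-0.01,1,0,0,0,0,0,-0.03,1,0,0,0,0,0,-0.03,1,0,0,0,0,0,-0.03,1]'

```text
time: 10.6
tool_pos: [482.7, -352.3, 240.9]
orientation: [0.002, 3.141, -0.001]
wrist_force: [0.5, -0.7, -0.2]
gripper_width: 85.5
gripper_force: 0.0
```

```bash
python3 - <<'E'
from h import *
go(629.3,71.6,245)
m=viewer.camera_model("top"); im=viewer.camera("top"); cv2.imwrite("pics/t5.png",im)
for a,p,c in blobs(im,(50,120,40),(85,255,255),roi=(330,200,440,330)): print(a,p,rect(m,c,154))
E
```

```text
t 10.6 tcp [ 482.7 -352.3  240.9] yaw 179.92 tilt 0.04 w 85.5 gf 0.0 F [ 0.5 -0.7 -0.2] q [-0.77  0.39  0.13  1.31  0.   -0.77]
tool shift mm [-145.9  424.1   -4.3]
203 [432.43842365 275.99507389] (array([ 486.7, -336.4]), 32.8, 23.7, -5.0)
132 [402.13636364 273.63636364] (array([ 492.4, -284.4]), 59.2, 21.1, -6.0)
```

Call:
arm_command --increments '[0,0,0,-0.0146,0.0424,0,1,0,0,0,-0.0146,0.0424,0,1,0,0,0,-0.0146,0.0424,0,1,0,0,0,-0.0146,0.0424,0,1,0,0,0,-0.0146,0.0424,0,1,0,0,0,-0.0146,0.0424,0,1,0,0,0,-0.0146,0.0424,0,1,0,0,0,-0.0146,0.0424,0,1,0,0,0,-0.0146,0.0424,0,1,0,0,0,-0.0146,0.0424,0,1,0,0,0,0,0,0,1,0,0,0,0,0,0,1]'

```text
time: 12.15
tool_pos: [629.3, 71.2, 239.4]
orientation: [0.002, 3.141, -0.0]
wrist_force: [-0.4, -0.6, 0.1]
gripper_width: 85.4
gripper_force: 0.0
```

```bash
python3 - <<'E'
from h import *
go(629.3,71.6,142)
m=viewer.camera_model("top"); im=viewer.camera("top"); cv2.imwrite("pics/t6.png",im)
for a,p,c in blobs(im,(50,120,40),(85,255,255),roi=(330,200,440,330)): print(a,p,rect(m,c,154))
for a,p,c in blobs(im,(50,120,40),(85,255,255),roi=(265,170,322,245)): print(a,p,rect(m,c,7))
E
```

```text
t 12.15 tcp [629.3  71.2 239.4] yaw 179.93 tilt 0.02 w 85.4 gf 0.0 F [-0.4 -0.6  0.1] q [-0.02  0.46  0.24  1.35 -0.   -0.01]
tool shift mm [ 0.   0.4 97.4]
236 [433.22457627 276.80084746] (array([ 486.1, -336.4]), 34.1, 23.7, -5.0)
128 [401.9453125 273.453125 ] (array([ 493.4, -283.9]), 57.9, 20.4, -7.9)
1984 [289.58215726 207.52116935] (array([637.2, -92.6]), 128.1, 80.4, 3.1)
```

View pics/t6.png

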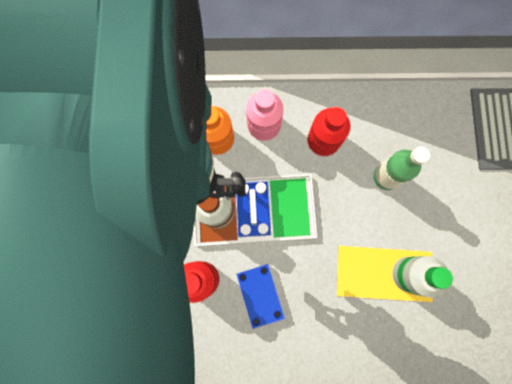

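The green flask stands on the mat with its cap at (440,277). My ROI had clipped it. The gripper is above the brown flask, so I descend and grip.

Call:
arm_command --increments '[0,0,0,0,0,0.02,1,0,0,0,0,0,0.02,1,0,0,0,0,0,0.02,1,0,0,0,0,0,0.02,1,0,0,0,0,0,0.012,1,0,0,0,0,0,0.005,1,0,0,0,0,0,0,1,0,0,0,0,0,0,0,0,0,0,0,0,0,0,0,0,0,0,0,0,0,0,0,0,0,0,0,0,0,0,0,0,0,0,0]'

```text
time: 13.7
tool_pos: [629.7, 71.6, 142.6]
orientation: [0.002, 3.141, 0.001]
wrist_force: [0.5, 2.0, 5.5]
gripper_width: 38.8
gripper_force: 50.0
```

Call:
arm_command --increments '[0,0,0,0,0,0,0,0,0,0,0,0,-0.003,0,0,0,0,0,0,-0.008,0,0,0,0,0,0,-0.015,0,0,0,0,0,0,-0.02,0,0,0,0,0,0,-0.02,0,0,0,0,0,0,-0.02,0,0,0,0,0,0,-0.01,0,0,0,0,0,0,0,0]'

```text
time: 14.82
tool_pos: [629.7, 71.4, 238.7]
orientation: [0.002, 3.14, -0.0]
wrist_force: [0.9, 0.1, -4.2]
gripper_width: 38.7
gripper_force: 50.7
```

```bash
python3 - <<'E'
from h import *
go(491,-249,238)
E
```

```text
t 14.82 tcp [629.7  71.4 238.7] yaw 179.91 tilt 0.07 w 38.7 gf 50.7 F [ 0.9  0.1 -4.2] q [-0.02  0.46  0.23  1.35 -0.   -0.01]
tool shift mm [ 138.2 -320.6    0.6]
```

Call:
arm_command --increments '[0,0,0,0.0055,-0.0128,0,0,0,0,0,0.0097,-0.0224,0,0,0,0,0,0.0124,-0.0289,0,0,0,0,0,0.0138,-0.0321,0,0,0,0,0,0.0138,-0.0321,0,0,0,0,0,0.0138,-0.0321,0,0,0,0,0,0.0138,-0.0321,0,0,0,0,0,0.0138,-0.0321,0,0,0,0,0,0.0138,-0.0321,0,0,0,0,0,0.0124,-0.0289,0,0,0,0,0,0.0097,-0.0224,0,0,0,0,0,0.0055,-0.0128,0,0]'

```text
time: 16.32
tool_pos: [489.3, -250.8, 237.9]
orientation: [-0.005, -3.141, -0.0]
wrist_force: [0.1, -1.0, -3.2]
gripper_width: 38.6
gripper_force: 50.9
```

Call:
arm_command --increments '[0,0,0,0,0,0,0,0,0,0,0,0,0.01,0,0,0,0,0,0,0.02,0,0,0,0,0,0,0.02,0,0,0,0,0,0,0.02,0,0,0,0,0,0,0.013,0,0,0,0,0,0,0.007,0,0,0,0,0,0,0.004,0,0,0,0,0,0,0,0]'

```text
time: 17.45
tool_pos: [491.0, -249.2, 144.2]
orientation: [0.002, 3.141, -0.0]
wrist_force: [0.4, -0.6, -3.3]
gripper_width: 38.8
gripper_force: 51.0
```

```bash
python3 - <<'E'
from h import *
go(491,-249,139.7)
m=viewer.camera_model("top"); im=viewer.camera("top"); cv2.imwrite("pics/t7.png",im)
for a,p,c in blobs(im,(0,120,20),(15,255,200),roi=(190,170,240,245)): print(a,p,rect(m,c,7))
E
```

```text
t 17.45 tcp [ 491.  -249.2  144.2] yaw 179.92 tilt 0.01 w 38.8 gf 51.0 F [ 0.4 -0.6 -3.3] q [-0.62  0.36 -0.19  1.02  0.   -0.62]
tool shift mm [0.  0.2 4.5]
2020 [217.30940594 212.39653465] (array([628. ,  71.1]), 128.7, 81.1, 3.0)
```

Call:
arm_command --increments '[0,0,0,0,0,0.002,0,0,0,0,0,0,0.002,0,0,0,0,0,0,0.0005,0,0,0,0,0,0,0,0,0,0,0,0,0,0,1,0,0,0,0,0,0,1,0,0,0,0,0,0,1,0,0,0,0,0,0,1,0,0,0,0,0,-0.01,1,0,0,0,0,0,-0.03,1,0,0,0,0,0,-0.03,1,0,0,0,0,0,-0.02,1]'

```text
time: 19.0
tool_pos: [491.2, -249.4, 231.7]
orientation: [0.002, 3.14, -0.002]
wrist_force: [-0.1, 0.8, -0.9]
gripper_width: 85.4
gripper_force: 0.0
```

```bash
python3 - <<'E'
from h import *
go(632.2,-10.1,170)
cv2.imwrite("pics/s7.png",viewer.camera("scene"))
E
```

```text
t 19.0 tcp [ 491.2 -249.4  231.7] yaw 179.92 tilt 0.1 w 85.4 gf 0.0 F [-0.1  0.8 -0.9] q [-0.62  0.31 -0.02  1.24  0.   -0.62]
tool shift mm [-140.6  239.5   61.6]
```

View pics/s7.png

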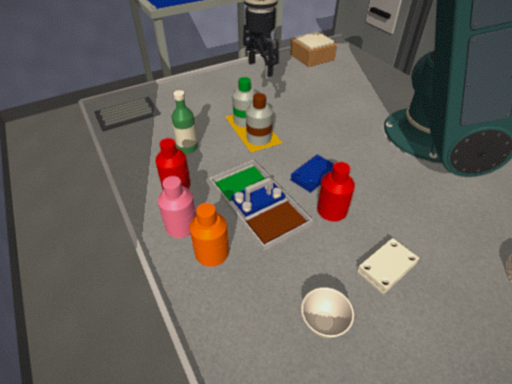

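Both flasks stand on the yellow mat and the tray is clear. I refine the tray and base with the top and wrist views.

```bash
python3 - <<'E'
from h import *
for n in("top","wrist"):
    m=viewer.camera_model(n); im=viewer.camera(n); cv2.imwrite(f"pics/{n}8.png",im)
    print(n)
    P=proj(m,[[632.2,-10.1,70],[445,-22.7,24]]); print(P.round())
    for a,p,c in blobs(im,(105,100,50),(130,255,255),amin=300)[:4]: print("blue",a,p.round(),"z24",rect(m,c,24),"z29",rect(m,c,29))
    x,y=P[0].astype(int); r=25 if n=="top" else 60
    roi=[max(0,x-r),max(0,y-r),x+r,y+r]
    for a,p,c in blobs(im,(0,0,175),(180,80,255),roi=roi,amin=60)[:6]: print("bar",a,p.round(1),rect(m,c,70),"cup",rect(m,c,37))
    x,y=P[1].astype(int); r=38 if n=="top" else 70
    hs=blobs(im,(0,0,0),(180,255,50),roi=[max(0,x-r),max(0,y-r),x+r,y+r],amin=8)
    for a,p,c in hs[:8]: print("hole",a,p.round(1),plane(m,p,24).round(1))
E
```

```text
top
[[253. 206.]
 [260. 295.]]
blue 1833 [260. 296.] z24 (array([444.4, -23.1]), 119.1, 71.2, 16.5) z29 (array([444.9, -23. ]), 118.4, 70.8, 16.5)
blue 992 [253. 211.] z24 (array([632.7,  -9.4]), 119.2, 70.6, 2.4) z29 (array([632. ,  -9.5]), 118.4, 70.1, 2.4)
bar 187 [252.6 206.1] (array([633.1,  -9.5]), 70.3, 12.0, 3.2) cup (array([637.8,  -9. ]), 73.3, 12.5, 3.2)
bar 74 [260.2 186.7] (array([672.8, -25.3]), 19.7, 18.1, 43.9) cup (array([679.2, -25.5]), 20.6, 18.9, 43.9)
bar 72 [243.1 187.8] (array([671.6,  10.1]), 19.4, 16.9, -0.4) cup (array([677.9,  11.4]), 20.2, 17.6, -0.4)
hole 15 [255.5 321.1] [[391.9 -13.   24. ]]
hole 14 [242.6 277. ] [[484.   13.9  24. ]]
hole 13 [263.6 270.4] [[497.5 -31.6  24. ]]
hole 11 [277.2 313.8] [[406.4 -59.2  24. ]]
wrist
[[448. 285.]
 [447. 130.]]
blue 6463 [442. 126.] z24 (array([444.8, -29. ]), 120.4, 81.1, 16.7) z29 (array([444.3, -32.3]), 118.6, 79.9, 16.7)
blue 2095 [422. 258.] z24 (array([631.6, -11.1]), 126.4, 78.7, 2.4) z29 (array([628.3, -14.6]), 124.5, 77.5, 2.4)
bar 314 [448.5 279.2] (array([624.3, -11.6]), 55.6, 11.0, 2.6) cup (array([648.7,  15.6]), 61.9, 12.3, 2.6)
bar 223 [485.1 295.5] (array([651.1,  42.2]), 70.7, 33.0, -59.7) cup (array([678.5,  75.4]), 78.7, 36.8, -59.7)
bar 198 [451.9 239.8] (array([568. , -20.2]), 19.9, 18.6, 89.3) cup (array([586.,   6.]), 22.2, 20.7, 89.3)
bar 121 [414.9 297. ] (array([649. , -49.5]), 20.1, 14.5, 42.6) cup (array([676.3, -26.7]), 22.4, 16.1, 42.6)
hole 15 [459.1  83. ] [[391.9 -19.   24. ]]
hole 11 [419.2  94.5] [[405.4 -64.2  24. ]]
```

View pics/wrist8.png

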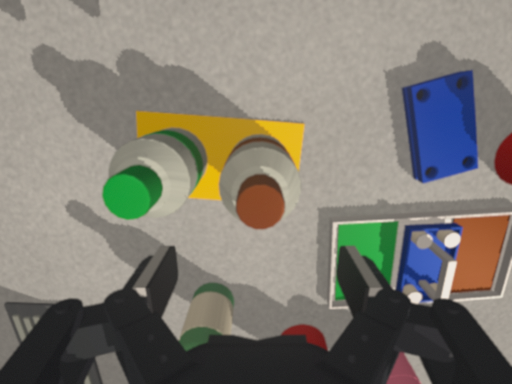

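The wrist view is oblique here. I look straight down at the base from a hover, then at the tray from the same hover height.

Call:
arm_command --increments '[0,0,0,0.0077,0.0377,-0.0022,1,0,0,0,0.0077,0.0377,-0.0022,1,0,0,0,0.0077,0.0377,-0.0022,1,0,0,0,0.0077,0.0377,-0.0022,1,0,0,0,0.0077,0.0377,-0.0022,1,0,0,0,0.0077,0.0377,-0.0022,1,0,0,-8.3,0,0,0,1,0,0,-8.3,0,0,0,1,0,0,0,0,0,0,1,0,0,0,0,0,0,1]'

```text
time: 20.4
tool_pos: [444.9, -23.0, 242.4]
orientation: [0.446, -3.109, -0.0]
wrist_force: [-0.6, 0.5, -0.4]
gripper_width: 85.4
gripper_force: 0.0
```

```bash
python3 - <<'E'
from h import *
st(); m=viewer.camera_model("wrist"); im=viewer.camera("wrist"); cv2.imwrite("pics/w9.png",im)
P=proj(m,[[484.2,13.9,24],[497.5,-31.6,24],[406.2,-59,24],[392,-13,24]]); print(P.round())
H=[]
for p0 in P:
    x,y=p0.astype(int)
    b=blobs(im,(0,0,0),(180,255,70),roi=[max(0,x-14),max(0,y-14),x+14,y+14],amin=30)[:1]
    for a,p,c in b:
        cc,r=cv2.minEnclosingCircle(c); q=plane(m,p,24)[0]; H.append(q); print(a,p.round(1),round(r,1),np.round(cc,1),q.round(1))
H=np.array(H); print("mean",H.mean(0))
for a,p,c in blobs(im,(105,100,50),(130,255,255),amin=1000)[:1]: print(a,p.round(),rect(m,c,24))
st()
E
```

```text
t 20.4 tcp [444.9 -23.  242.4] yaw -163.68 tilt 0.04 w 85.4 gf 0.0 F [-0.6  0.5 -0.4] q [-0.23  0.13 -0.23  1.21  0.   -0.52]
[[276. 202.]
 [240. 202.]
 [238. 128.]
 [277. 127.]]
31 [275.4 200. ] 3.5 [275.5 200.5] [481.8  12.6  24. ]
30 [239.1 199.9] 3.2 [239. 200.] [495.  -33.1  24. ]
57 [237.7 126.6] 4.3 [237.7 126.6] [404.6 -59.3  24. ]
71 [276.6 126.1] 4.7 [276.5 126. ] [390.8 -14.4  24. ]
mean [443.04907568 -23.53884608  24.        ]
4991 [257. 163.] (array([443.9, -23.5]), 118.3, 70.7, 16.3)
t 20.45 tcp [445.  -23.  242.5] yaw -163.65 tilt 0.03 w 85.2 gf 0.0 F [-0.4  0.5  0.2] q [-0.23  0.13 -0.23  1.21 -0.   -0.52]
```

View pics/w9.png

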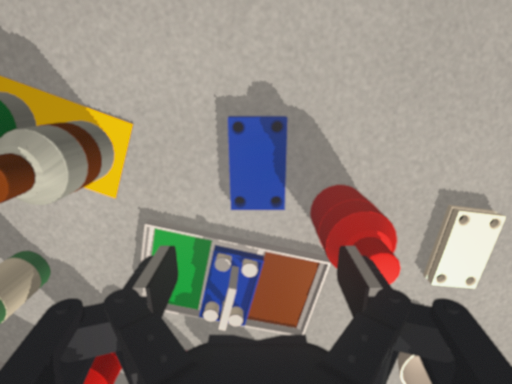

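Call:
arm_command --increments '[0,0,7.0,0,0,0,1,0,0,6.9,0,0,0,1,0,0,0,-0.0376,0.001,0,1,0,0,0,-0.0376,0.001,0,1,0,0,0,-0.0376,0.001,0,1,0,0,0,-0.0376,0.001,0,1,0,0,0,-0.0376,0.001,0,1,0,0,0,0,0,0,1,0,0,0,0,0,0,1]'

```text
time: 21.58
tool_pos: [632.2, -9.4, 242.5]
orientation: [0.07, -3.14, -0.0]
wrist_force: [0.3, 0.2, 0.2]
gripper_width: 85.4
gripper_force: 0.0
```

```bash
python3 - <<'E'
from h import *
m=viewer.camera_model("wrist"); im=viewer.camera("wrist"); cv2.imwrite("pics/w10.png",im)
x,y=proj(m,[632.5,-10,70])[0].astype(int); print(x,y)
for a,p,c in blobs(im,(0,0,175),(180,80,255),roi=[x-50,y-50,x+50,y+50],amin=60)[:6]: print("bar",a,p.round(1),rect(m,c,70),"cup",rect(m,c,37))
for a,p,c in blobs(im,(105,100,50),(130,255,255),amin=300,roi=[x-80,y-80,x+80,y+80])[:3]: print(a,p.round(),rect(m,c,29))
for lo,hi in(((50,120,40),(85,255,255)),((0,120,20),(15,255,200))):
  for a,p,c in blobs(im,lo,hi,amin=1000)[:2]: print(a,p.round(),rect(m,c,7))
go(632.5,-9.9,60)
E
```

```text
256 175
bar 604 [256.5 174.1] (array([632.1, -10.2]), 69.6, 10.2, 2.2) cup (array([641. ,  -9.8]), 77.2, 11.3, 2.2)
bar 280 [290.4 218.7] (array([683.4,  25.9]), 45.8, 11.4, -87.5) cup (array([698. ,  30.2]), 50.8, 12.7, -87.6)
bar 247 [272.5 131.8] (array([584.6,   4.5]), 18.0, 15.6, -87.4) cup (array([588.2,   6.5]), 19.9, 17.3, -87.4)
bar 213 [271.4 203.4] (array([664.3,   8.3]), 18.3, 17.2, 3.0) cup (array([676.8,  10.6]), 20.4, 19.0, 3.0)
bar 212 [241.5 203.3] (array([665.9, -26. ]), 18.3, 17.2, 2.0) cup (array([678.5, -27.4]), 20.4, 19.0, 2.0)
3068 [257. 160.] (array([632., -10.]), 118.7, 70.6, 2.1)
5892 [194. 161.] (array([636.7, -92.9]), 128.7, 81.6, 2.9)
5879 [318. 159.] (array([627.9,  70.6]), 129.1, 81.2, 3.0)
4889 [369.  36.] (array([473.4, 120.4]), 108.1, 92.0, -44.0)
t 21.62 tcp [632.   -9.5 242.8] yaw -177.44 tilt 0.02 w 85.4 gf 0.0 F [-0.5 -0.3  0.5] q [-0.14  0.45  0.24  1.36 -0.   -0.19]
tool shift mm [ -0.6  -0.5 182.8]
```

View pics/w10.png

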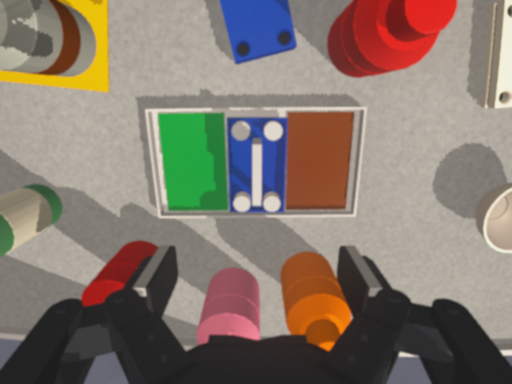

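The wrist puts the tray at (632, -10) with yaw 2.2 degrees, and the top view agrees to 0.5 mm. I descend and grip the bar.

Call:
arm_command --increments '[0,0,0,-0.0003,-0.0005,0.03,1,0,0,0,0,0,0.03,1,0,0,0,0,0,0.03,1,0,0,0,0,0,0.03,1,0,0,0,0,0,0.03,1,0,0,0,0,0,0.02,1,0,0,0,0,0,0.01,1,0,0,0,0,0,0.0025,1,0,0,0,0,0,0,1,0,0,0,0,0,0,1]'

```text
time: 22.88
tool_pos: [633.3, -9.9, 61.0]
orientation: [-0.072, 3.14, -0.0]
wrist_force: [0.3, 1.0, 0.3]
gripper_width: 85.2
gripper_force: 0.0
```

Call:
arm_command --increments '[0,0,0,0,0,0,0,0,0,0,0,0,0,0,0,0,0,0,0,0,0,0,0,0,0,0,0,0,0,0,0,0,0,0,0,0,0,0,0,0,0,0,0,0,0,0,0,0,0,0,0,0,0,0,0,0]' --force 60

```text
time: 23.88
tool_pos: [633.0, -9.9, 60.4]
orientation: [-0.072, 3.141, -0.0]
wrist_force: [-0.7, -1.1, 3.5]
gripper_width: 8.7
gripper_force: 58.6
```

```bash
python3 - <<'E'
from h import *
go(632.1,-10,160)
E
```

```text
t 23.88 tcp [633.   -9.9  60.4] yaw -177.39 tilt 0.01 w 8.7 gf 58.6 F [-0.7 -1.1  3.5] q [-0.14  0.55 -0.1   0.92 -0.   -0.19]
tool shift mm [  0.9  -0.1 -99.6]
```

Call:
arm_command --increments '[0,0,0,0,0,-0.003,0,0,0,0,0,0,-0.008,0,0,0,0,0,0,-0.015,0,0,0,0,0,0,-0.02,0,0,0,0,0,0,-0.02,0,0,0,0,0,0,-0.01,0,0,0,0,0,0,0,0,0,0,-4.8,0,0,0,0,0,0,-4.8,0,0,0,0,0,0,-4.2,0,0,0,0,0,0,0,0,0,0]'

```text
schema error: expected a multiple of 7 numbers
```

```bash
python3 - <<'E'
from h import *
go(445.0,-22.8,120)
E
```

```text
t 23.88 tcp [633.   -9.9  60.4] yaw -177.39 tilt 0.01 w 8.7 gf 58.6 F [-0.7 -1.1  3.5] q [-0.14  0.55 -0.1   0.92 -0.   -0.19]
tool shift mm [188.4  -4.3 -59.6]
```

The call was refused because of a row length slip. I resend it.

Call:
arm_command --increments '[0,0,0,0,0,-0.003,0,0,0,0,0,0,-0.008,0,0,0,0,0,0,-0.015,0,0,0,0,0,0,-0.02,0,0,0,0,0,0,-0.02,0,0,0,0,0,0,-0.01,0,0,0,0,0,0,0,0,0,0,-4.8,0,0,0,0,0,0,-4.8,0,0,0,0,0,0,-4.2,0,0,0,0,0,0,0,0,0,0,0]'

```text
time: 25.25
tool_pos: [632.6, -9.8, 135.6]
orientation: [0.448, -3.108, -0.001]
wrist_force: [0.3, 0.5, -1.9]
gripper_width: 8.9
gripper_force: 58.5
```

```bash
python3 - <<'E'
from h import *
go(445.0,-22.8,130)
E
```

```text
t 25.25 tcp [632.6  -9.8 135.6] yaw -163.61 tilt 0.07 w 8.9 gf 58.5 F [ 0.3  0.5 -1.9] q [-0.14  0.5   0.02  1.09  0.   -0.43]
tool shift mm [183.6  40.5   5.8]
```

Call:
arm_command --increments '[0,0,0,0.0092,0.002,0,0,0,0,0,0.022,0.0049,0,0,0,0,0,0.0303,0.0067,0,0,0,0,0,0.0303,0.0067,0,0,0,0,0,0.0303,0.0067,0,0,0,0,0,0.0303,0.0067,0,0,0,0,0,0.022,0.0049,0,0,0,0,0,0.0092,0.002,0,0,0,0,0,0,0,0.015,0,0,0,0,0,0,0.015,0,0,0,0,0,0,0,0,0,0,0,0,0,0,0]'

```text
time: 26.75
tool_pos: [445.7, -22.8, 106.7]
orientation: [-0.448, 3.109, -0.0]
wrist_force: [0.1, -0.1, -2.1]
gripper_width: 8.9
gripper_force: 58.5
```

```bash
python3 - <<'E'
from h import *
go(445.0,-22.8,86)
m=viewer.camera_model("wrist"); im=viewer.camera("wrist"); cv2.imwrite("pics/w11.png",im[60:384,90:430])
m=viewer.camera_model("scene"); im=viewer.camera("scene"); cv2.imwrite("pics/s11.png",cv2.resize(im[110:240,250:400],None,fx=4,fy=4))
E
```

```text
t 26.75 tcp [445.7 -22.8 106.7] yaw -163.6 tilt 0.03 w 8.9 gf 58.5 F [ 0.1 -0.1 -2.1] q [-0.23  0.22 -0.51  0.84  0.   -0.52]
tool shift mm [ 0.7  0.2 20.7]
```

View pics/s11.png

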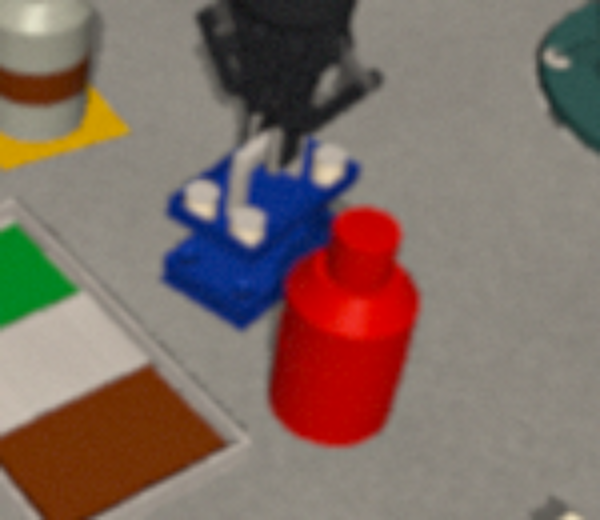

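The tray hangs level just above the blue base, clear of the red flask. I descend to the socket mouths.

Call:
arm_command --increments '[0,0,0,0.0007,0.0002,0.01,0,0,0,0,0,0,0.01,0,0,0,0,0,0,0.004,0,0,0,0,0,0,0.003,0,0,0,0,0,0,0.003,0,0,0,0,0,0,0,0,0,0,0,0,0,0,0]'

```text
time: 27.72
tool_pos: [444.7, -22.8, 76.4]
orientation: [-0.448, 3.109, -0.0]
wrist_force: [-0.5, 0.3, -1.6]
gripper_width: 8.9
gripper_force: 58.6
```

```bash
python3 -c "
from h import *
go(445,-22.8,70.6)"
```

```text
t 27.73 tcp [444.7 -22.8  76.4] yaw -163.59 tilt 0.01 w 8.9 gf 58.6 F [-0.5  0.3 -1.6] q [-0.23  0.26 -0.56  0.75 -0.   -0.52]
tool shift mm [-0.3 -0.   5.8]
```

The pins are 4 mm inside the sockets without any contact force. I go on down and release.

Call:
arm_command --increments '[0,0,0,0,0,0.002,0,0,0,0,0,0,0.002,0,0,0,0,0,0,0.0015,0,0,0,0,0,0,0.0005,0,0,0,0,0,0,0,0,0,0,0,0,0,0,0]'

```text
time: 28.48
tool_pos: [444.6, -22.8, 70.4]
orientation: [-0.448, 3.109, -0.0]
wrist_force: [-2.6, 0.6, 5.5]
gripper_width: 8.9
gripper_force: 59.6
```

```bash
python3 -c "
from h import *
go(445,-22.8,70.6)"
```

```text
t 28.48 tcp [444.6 -22.8  70.4] yaw -163.59 tilt 0.01 w 8.9 gf 59.6 F [-2.6  0.6  5.5] q [-0.23  0.26 -0.57  0.74 -0.   -0.52]
tool shift mm [-0.4 -0.1 -0.2]
```

Call:
arm_command --increments '[0,0,0,0,0,0,1,0,0,0,0,0,0,1,0,0,0,0,0,0,1,0,0,0,0,0,0,1,0,0,0,0,0,-0.01,1,0,0,0,0,0,-0.03,1,0,0,0,0,0,-0.04,1,0,0,0,0,0,-0.04,1,0,0,0,0,0,-0.045,1,0,0,8.2,0,0,0,1,0,0,8.2,0,0,0,1,0,0,0,0,0,0,1]'

```text
time: 29.98
tool_pos: [444.6, -22.8, 235.9]
orientation: [-0.002, 3.141, -0.0]
wrist_force: [0.4, 0.5, 0.2]
gripper_width: 85.5
gripper_force: 0.0
```

```bash
python3 - <<'E'
from h import *
m=viewer.camera_model("wrist"); im=viewer.camera("wrist"); cv2.imwrite("pics/w12.png",im)
for z,lab in((74,'bar'),):
  x,y=proj(m,[444.5,-23,z])[0].astype(int)
  for a,p,c in blobs(im,(0,0,175),(180,80,255),roi=[x-50,y-50,x+50,y+50],amin=60)[:1]: print(a,rect(m,c,z))
for a,p,c in blobs(im,(105,100,50),(130,255,255),amin=1000)[:1]: print(a,p.round(),rect(m,c,39))
im=viewer.camera("scene"); cv2.imwrite("pics/s12.png",cv2.resize(im[80:240,210:370],None,fx=3.6,fy=3.6))
s=viewer.camera_model("scene")
# flask caps on the mat
for nm,lo,hi,g in(("green",(50,120,40),(85,255,255),(483,-352)),("brown",(0,120,20),(15,255,200),(491,-249))):
  x,y=proj(s,[*g,140])[0].astype(int); c=blobs(im,lo,hi,roi=[x-14,y-14,x+14,y+14])[0]; print(nm,c[1],(x,y))
go(491,-249,240)
E
```

```text
909 (array([488.7, -23.6]), 112.3, 26.8, -89.9)
3448 [256. 162.] (array([443.1, -23.7]), 119.2, 70.5, 16.5)
green [244.  84.] (np.int64(245), np.int64(83))
brown [259.0295858  100.34911243] (np.int64(259), np.int64(99))
t 30.07 tcp [444.6 -22.8 235.6] yaw -179.79 tilt 0.01 w 85.2 gf 0.0 F [-0.4 -0.1 -0.1] q [-0.23  0.13 -0.25  1.19  0.   -0.24]
tool shift mm [ -45.6 -226.4   -4.4]
```

View pics/s12.png

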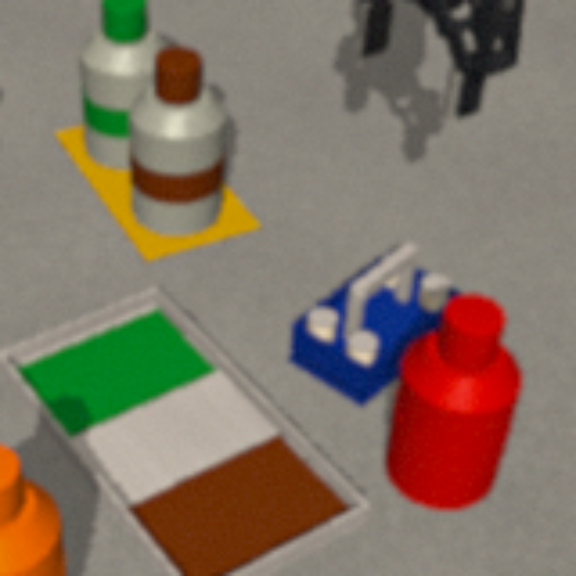

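The tray sits flush on the base, and the flasks still stand on the mat where I left them. I fetch the brown flask.

Call:
arm_command --increments '[0,0,0,-0.0076,-0.0377,0,1,0,0,0,-0.0076,-0.0377,0,1,0,0,0,-0.0076,-0.0377,0,1,0,0,0,-0.0076,-0.0377,0,1,0,0,0,-0.0076,-0.0377,0,1,0,0,0,-0.0076,-0.0377,0,1,0,0,0,0,0,0,1,0,0,0,0,0,0,1]'

```text
time: 31.08
tool_pos: [490.1, -248.6, 235.2]
orientation: [0.003, -3.141, -0.001]
wrist_force: [0.1, -0.5, 0.0]
gripper_width: 85.4
gripper_force: 0.0
```

Call:
arm_command --increments '[0,0,0,0,0,0.02,1,0,0,0,0,0,0.02,1,0,0,0,0,0,0.02,1,0,0,0,0,0,0.02,1,0,0,0,0,0,0.01,1,0,0,0,0,0,0.005,1,0,0,0,0,0,0,1,0,0,0,0,0,0,0,0,0,0,0,0,0,0,0,0,0,0,0,0,0,0,0,0,0,0,0,0,0,0,0,0,0,0,0]' --force 50

```text
time: 32.58
tool_pos: [490.5, -249.0, 140.8]
orientation: [-0.001, 3.141, -0.0]
wrist_force: [-0.2, 2.7, 6.2]
gripper_width: 38.5
gripper_force: 49.8
```

Call:
arm_command --increments '[0,0,0,0,0,0,0,0,0,0,0,0,-0.003,0,0,0,0,0,0,-0.008,0,0,0,0,0,0,-0.015,0,0,0,0,0,0,-0.02,0,0,0,0,0,0,-0.02,0,0,0,0,0,0,-0.02,0,0,0,0,0,0,-0.01,0,0,0,0,0,0,0,0]'

```text
time: 33.7
tool_pos: [490.5, -249.1, 236.7]
orientation: [-0.0, 3.141, -0.001]
wrist_force: [-0.2, -0.6, -3.4]
gripper_width: 38.8
gripper_force: 50.8
```

```bash
python3 -c "
from h import *
go(628,71,238)"
```

```text
t 33.7 tcp [ 490.5 -249.1  236.7] yaw -179.99 tilt 0.05 w 38.8 gf 50.8 F [-0.2 -0.6 -3.4] q [-0.62  0.31 -0.01  1.26 -0.   -0.62]
tool shift mm [-137.6  320.1   -1.4]
```

Call:
arm_command --increments '[0,0,0,-0.0055,0.0128,0,0,0,0,0,-0.0097,0.0224,0,0,0,0,0,-0.0124,0.0289,0,0,0,0,0,-0.0138,0.0321,0,0,0,0,0,-0.0138,0.0321,0,0,0,0,0,-0.0138,0.0321,0,0,0,0,0,-0.0138,0.0321,0,0,0,0,0,-0.0138,0.0321,0,0,0,0,0,-0.0138,0.0321,0,0,0,0,0,-0.0124,0.0289,0,0,0,0,0,-0.0097,0.0224,0,0,0,0,0,-0.0055,0.0128,0,0]'

```text
time: 35.2
tool_pos: [628.4, 73.2, 235.7]
orientation: [0.002, -3.141, 0.0]
wrist_force: [-1.3, -1.0, -3.3]
gripper_width: 38.8
gripper_force: 51.0
```

Call:
arm_command --increments '[0,0,0,0,0,0,0,0,0,0,0,0,0.01,0,0,0,0,0,0,0.02,0,0,0,0,0,0,0.02,0,0,0,0,0,0,0.02,0,0,0,0,0,0,0.01,0,0,0,0,0,0,0.007,0,0,0,0,0,0,0,0]'

```text
time: 36.2
tool_pos: [628.1, 71.6, 149.2]
orientation: [-0.0, -3.141, 0.0]
wrist_force: [0.8, -0.2, -3.6]
gripper_width: 38.5
gripper_force: 51.0
```

```bash
python3 -c "
from h import *
go(628,71,143.8)"
```

```text
t 36.2 tcp [628.1  71.6 149.2] yaw 180.0 tilt 0.01 w 38.5 gf 51.0 F [ 0.8 -0.2 -3.6] q [-0.02  0.49  0.04  1.12 -0.   -0.02]
tool shift mm [ 0.1 -0.6  5.4]
```

Call:
arm_command --increments '[0,0,0,0,-0.0005,0.002,0,0,0,0,0,0,0.002,0,0,0,0,0,0,0.0014,0,0,0,0,0,0,0,0,0,0,0,0,0,0,1,0,0,0,0,0,0,1,0,0,0,0,0,0,1,0,0,0,0,0,0,1,0,0,0,0,0,-0.01,1,0,0,0,0,0,-0.03,1,0,0,0,0,0,-0.03,1,0,0,0,0,0,-0.025,1]'

```text
time: 37.7
tool_pos: [628.3, 71.3, 240.9]
orientation: [-0.0, 3.14, -0.0]
wrist_force: [-0.4, -0.0, -0.1]
gripper_width: 85.5
gripper_force: 0.0
```

```bash
python3 -c "
from h import *
go(483,-352,238)"
```

```text
t 37.7 tcp [628.3  71.3 240.9] yaw -179.99 tilt 0.07 w 85.5 gf 0.0 F [-0.4 -0.  -0.1] q [-0.02  0.45  0.23  1.35 -0.   -0.02]
tool shift mm [ 145.4 -423.3    2.7]
```

Call:
arm_command --increments '[0,0,0,0.0145,-0.0423,0,1,0,0,0,0.0145,-0.0423,0,1,0,0,0,0.0145,-0.0423,0,1,0,0,0,0.0145,-0.0423,0,1,0,0,0,0.0145,-0.0423,0,1,0,0,0,0.0145,-0.0423,0,1,0,0,0,0.0145,-0.0423,0,1,0,0,0,0.0145,-0.0423,0,1,0,0,0,0.0145,-0.0423,0,1,0,0,0,0.0145,-0.0423,0,1,0,0,0,0,0,0,1,0,0,0,0,0,0,1]'

```text
time: 39.2
tool_pos: [483.4, -351.5, 239.3]
orientation: [0.0, 3.141, 0.0]
wrist_force: [0.0, 0.4, 0.7]
gripper_width: 85.6
gripper_force: 0.0
```

```bash
python3 -c "
from h import *
go(483,-352,140)
cv2.imwrite('pics/w13.png',viewer.camera('wrist'))"
```

```text
t 39.2 tcp [ 483.4 -351.5  239.3] yaw 180.0 tilt 0.02 w 85.6 gf 0.0 F [0.  0.4 0.7] q [-0.77  0.39  0.13  1.31  0.   -0.77]
tool shift mm [ 0.4 -0.5 99.3]
```

Call:
arm_command --increments '[0,0,0,0,-0.0005,0.02,1,0,0,0,0,0,0.02,1,0,0,0,0,0,0.02,1,0,0,0,0,0,0.02,1,0,0,0,0,0,0.013,1,0,0,0,0,0,0.006,1,0,0,0,0,0,0,1,0,0,0,0,0,0,0,0,0,0,0,0,0,0,0,0,0,0,0,0,0,0,0,0,0,0,0,0,0,0,0,0,0,0,0]'

```text
time: 40.75
tool_pos: [483.5, -352.6, 140.4]
orientation: [-0.0, 3.141, -0.001]
wrist_force: [-0.2, -0.9, 5.5]
gripper_width: 38.8
gripper_force: 50.1
```

Call:
arm_command --increments '[0,0,0,0,0,0,0,0,0,0,0,0,-0.003,0,0,0,0,0,0,-0.008,0,0,0,0,0,0,-0.015,0,0,0,0,0,0,-0.02,0,0,0,0,0,0,-0.02,0,0,0,0,0,0,-0.02,0,0,0,0,0,0,-0.01,0,0,0,0,0,0,0,0]'

```text
time: 41.88
tool_pos: [483.5, -352.4, 236.5]
orientation: [-0.0, 3.141, -0.001]
wrist_force: [-0.2, 0.9, -4.5]
gripper_width: 38.3
gripper_force: 51.0
```

```bash
python3 -c "
from h import *
go(637,-92.7,238)"
```

```text
t 41.88 tcp [ 483.5 -352.4  236.5] yaw -179.99 tilt 0.06 w 38.3 gf 51.0 F [-0.2  0.9 -4.5] q [-0.77  0.39  0.12  1.3  -0.   -0.77]
tool shift mm [-153.6  259.6   -1.6]
```

Call:
arm_command --increments '[0,0,0,-0.006,0.01,0,0,0,0,0,-0.012,0.021,0,0,0,0,0,-0.0185,0.031,0,0,0,0,0,-0.02,0.034,0,0,0,0,0,-0.02,0.034,0,0,0,0,0,-0.02,0.034,0,0,0,0,0,-0.02,0.034,0,0,0,0,0,-0.0185,0.031,0,0,0,0,0,-0.012,0.021,0,0,0,0,0,-0.0065,0.01,0,0,0,0,0,0,0,0,0]'

```text
time: 43.25
tool_pos: [636.7, -91.6, 235.3]
orientation: [0.002, -3.141, -0.0]
wrist_force: [-0.3, -0.5, -4.4]
gripper_width: 38.7
gripper_force: 51.1
```

Call:
arm_command --increments '[0,0,0,0,0,0.01,0,0,0,0,0,0,0.02,0,0,0,0,0,0,0.02,0,0,0,0,0,0,0.02,0,0,0,0,0,0,0.01,0,0,0,0,0,0,0.007,0,0,0,0,0,0,0,0]'

```text
time: 44.12
tool_pos: [636.6, -92.3, 148.8]
orientation: [-0.0, -3.141, -0.0]
wrist_force: [0.2, -0.1, -3.4]
gripper_width: 38.5
gripper_force: 51.0
```

```bash
python3 -c "
from h import *
go(637,-92.7,143.4)"
```

```text
t 44.12 tcp [636.6 -92.3 148.8] yaw 180.0 tilt 0.01 w 38.5 gf 51.0 F [ 0.2 -0.1 -3.4] q [-0.27  0.5   0.07  1.14 -0.   -0.27]
tool shift mm [-0.4 -0.4  5.4]
```

Call:
arm_command --increments '[0,0,0,-0.0004,-0.0004,0.002,0,0,0,0,0,0,0.002,0,0,0,0,0,0,0.0014,0,0,0,0,0,0,0,0,0,0,0,0,0,0,1,0,0,0,0,0,0,1,0,0,0,0,0,0,1,0,0,0,0,0,0,1,0,0,0,0,0,-0.01,1,0,0,0,0,0,-0.03,1,0,0,0,0,0,-0.03,1,0,0,0,0,0,-0.03,1]'

```text
time: 45.62
tool_pos: [637.1, -92.5, 245.2]
orientation: [-0.0, 3.141, -0.0]
wrist_force: [0.7, -0.2, -0.2]
gripper_width: 85.4
gripper_force: 0.0
```

Call:
arm_command --increments '[0,0,0,0.02,-0.03,0,1,0,0,0,0.02,-0.03,0,1,0,0,0,0.02,-0.03,0,1,0,0,0,0.02,-0.03,0,1,0,0,0,0.02,-0.03,0,1,0,0,0,0.02,-0.03,0,1,0,0,0,0.02,-0.03,0,1,0,0,0,0.02,-0.03,0,1,0,0,0,0,0,0,1,0,0,0,0,0,0,1]'

```text
time: 46.88
tool_pos: [477.4, -332.4, 243.9]
orientation: [0.0, 3.141, -0.0]
wrist_force: [0.2, 1.1, 0.3]
gripper_width: 85.7
gripper_force: 0.0
```

```bash
python3 - <<'E'
from h import *
st(); m=viewer.camera_model("top"); im=viewer.camera("top"); cv2.imwrite("pics/t14.png",im)
for nm,lo,hi,g in(("green",(50,120,40),(85,255,255),(637,-92.7)),("brown",(0,120,20),(15,255,200),(628,71))):
  x,y=proj(m,[*g,157])[0].astype(int)
  for b in blobs(im,lo,hi,roi=[x-14,y-14,x+14,y+14])[:1]: print(nm,rect(m,b[2],157),g)
x,y=proj(m,[444.5,-23,80])[0].astype(int)
for b in blobs(im,(0,0,175),(180,80,255),roi=[x-22,y-22,x+22,y+22],amin=60)[:2]: print("bar",rect(m,b[2],80))
E
```

```text
t 46.88 tcp [ 477.4 -332.4  243.9] yaw 180.0 tilt 0.03 w 85.7 gf 0.0 F [0.2 1.1 0.3] q [-0.75  0.36  0.09  1.3   0.   -0.75]
green (array([635.8, -93.3]), 37.9, 35.5, -1.4) (637, -92.7)
brown (array([628.3,  71.6]), 37.6, 37.5, -0.7) (628, 71)
bar (array([444.3, -22.8]), 71.2, 12.2, 16.4)
bar (array([481.9,   7.6]), 18.1, 13.8, 89.3)
```

View pics/t14.png

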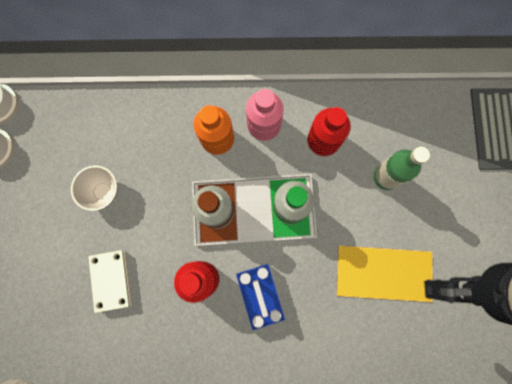

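The flasks stand on their own mats, with the brown cap at (208,201) and the green cap at (297,196). The tray is home on the base at (261,296), and the bottle and bowl have not moved. I hand in.

```bash
python3 -c "
from rig import ticket
print(ticket.job_done())"
```

```text
the job is handed in; nothing more can be done
None
```

The job is handed in (no verdict was returned): the blue tray sits home on the blue base, both flasks stand within about 1.5 mm of their mat centres in the last top view, the bottle and bowl look unmoved, and it took about 47 s of the 128 s allowed.

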